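Slide a fixture carriage past its spring catch

TASK

The model wagon rides on a wooden carriage in the aluminium track of the bench jig, and the tooth of a spring catch stops it halfway. Press the dark steel thumb bar beside the track fully down with the fingertips and, holding it down, push the carriage by its side arm past the tooth to the other end of the track; then let the bar go so that the tooth springs up behind the carriage and locks it there. Only press and push: lift nothing, and leave the jar, the tin and the screwdriver alone.

Things in the scene. Friction and masses are not known exactly. Their poses are not given: they have to be found in the camera images.
- jig: Fixed bench jig: plywood board 140 x 290 x 12 mm with an aluminium track along its own y. Origin on the table under the tooth; x across, y along the track, z up. The carriage must go to +y. Track bed 30 mm above the table, walls and lips x -32.5..32.5 mm, 50 mm high, keeping the carriage down. End stops: inner faces at y = 104 and -153 mm, 62 mm high.
- catch (a joint): Spring catch, moves straight down: 0 = up (tooth 8 mm proud of the bed, blocking the track), 0.012 m = fully down (tooth 4 mm below the bed). The carriage clears it from 0.009. Moves from 3 N, fully down at 6.6 N, pressed anywhere on the thumb bar; springs up when let go. Over the tooth, the carriage itself also keeps it down.
- bar (a point): Top face of the dark steel thumb bar, middle of its width, abreast of the tooth. Flat strip on the track's -x side, centre line at jig x = -56.5 mm, 40 mm wide, 8 thick, running along jig y from -135 to 85 mm. Top 62 mm above the table when up, 50 mm (level with the track's lips) when down. A fingertip can slide along it while pressing.
- tooth (a point): Middle of the top face of the tooth, in the track; the tooth is 20 mm wide across the track and 12 mm thick along the jig's y (-6 to 6 mm), with square faces. Moves with the catch.
- carriage: Loose wooden carriage in the track, about 0.35 kg, a grey model wagon fixed on it. Origin: centre of its underside, axes as the jig's. Plate 50 (x) x 90 (y) x 14 mm; 68 mm high in all. Play 1.5 mm each side, 2 mm up. Starts wholly on the -y side of the tooth. At the +y end stop its origin is at jig y = 59 mm; the tooth can rise behind it from y = 51 mm on.
- lug (a point): Middle of the outer part of the carriage's wooden side arm, above the thumb bar's centre line (carriage x -56.5, y 25, z 44 mm). The arm is 14 mm thick along y, 16 mm high (66 to 82 mm above the table), its free end at carriage x = -78 mm; it spans the bar's width, 4 mm above the raised bar. Push its -y face toward +y.
- jar: Bystander: glass jar with a brass lid, 54 mm in diameter, 65 mm high, origin under its centre.
- tin: Bystander: steel tin, 66 mm in diameter, 75 mm high, origin under its centre.
- screwdriver: Bystander: screwdriver lying on the table, 170 mm long, along its x axis.

How it is judged:
On the way, in this order (a step that is already met when the one before it is completed fails the run):
1. the thumb bar is pressed down by the fingers while the carriage is still before the tooth (value of joint catch above 0.008 m and contact force between the fingers and catch above 1 N and y of carriage in the frame of jig below -0.045 m), for 0.05 s.
2. the carriage has been pushed past the tooth (y of carriage in the frame of jig above 0.049 m), for 0.1 s.
At the end, for the whole second after the job is handed in: The carriage lies at rest in the track wholly beyond the tooth (its origin beyond jig y = 49 mm), and the catch has sprung up behind it (joint below 2 mm) (y of carriage in the frame of jig above 0.049 m and z of carriage in the frame of jig below 0.035 m and value of joint catch below 0.002 m and linear speed of carriage below 0.02 m/s); the robot touches nothing.
It fails at once if the carriage is lifted (more than 8 mm) or tipped out of its track (z of carriage in the frame of jig above 0.038 m or angle between carriage's own z axis and vertical above 0.2 rad).
It fails at once if the jar is moved by more than 30 mm or lifted (distance of jar from where it was at the start of the episode above 0.03 m).
It fails at once if the tin is moved by more than 30 mm or lifted (distance of tin from where it was at the start of the episode above 0.03 m).
It fails at once if the screwdriver is moved by more than 30 mm or lifted (distance of screwdriver from where it was at the start of the episode above 0.03 m).
It also fails if it takes over 40 s, if anything falls off the work surface, if the arm or the gripper's body presses on something with over 40 N, if the wrist force passes 120 N, or if a joint passes its speed limit or range.

ROBOT

A 6-joint arm with a two-finger parallel gripper is mounted at the origin on the work surface. World frame = base frame: x ahead of the robot, y to its left, z up, the work surface at z = 0. Lengths are in m, angles in rad, forces in N, time in s.
With the tool pointing down it reaches from about 0.375 to 0.975 m from the base axis. Payload 3.8 kg.
Tool frame: the origin (TCP) lies at the very end of the fingers, on their centre line; the grasp point (between the pads) lies 19 mm behind it (bot.pinch_z is the distance from the TCP to the grasp point, in m); x points along the fingers, y is the direction in which the jaws open and shut, and the axes are right-handed (so a half turn about x gives the same grasp; the last joint's range is limited). The gripper opens to 85 mm and grips with 20 to 120 N. Pads are 22 mm wide; open, the fingers measure 114 mm over their backs; the gripper's body (76 mm by 85 mm) begins 54 mm behind the grasp point. The pads swing forward as they close: fully open they stand 13 mm farther back than shut.
Start: joints at [-1.339, 0.264, 1.604, -0, 1.274, -0.037], TCP at [0.179, -0.651, 0.231] pointing down, gripper open.
Joint ranges: [-2.63, 2.63], [-0.94, 2.18], [0.31, 2.57], [-1.31, 4.45], [0, 2.66], [-2.55, 2.55]. Speed limits (rad/s): [2.57, 2.57, 3.14, 3.14, 3.14, 3.14].

INTERFACE

Orientations are given as a rotation vector (axis times angle).
In Python, from workcell import monitor, imaging, finish_job, bot gives the robot as it stands.
- The arm moves only by the tool jog_arm, never from a script. Its argument "rows" is a list of rows, each a list of 7 numbers: the shift along the tool's x, y, z in m, then the turn, a rotation vector about the tool's x, y, z in rad, then the opening in per cent of the stroke, from 0 (shut) to 100 (fully open). A call has 1 to 20 rows; each row is the pose to reach, as a shift and turn from the pose measured when the call began, along the tool's axes at that moment; what a row does not reach only later rows make up. A row lasts 1/10 s, in which the tool goes at most 50 mm and 8.59 degrees, less where a joint would pass 70% of its speed; a pose out of reach is approached as far as the arm can. A call with a gripper value outside its range is refused whole. The fingers move at their own pace and stop on an object; "force" is the grip in N (left out, the last holds). Time passes only in rows, so rows that repeat a pose let the fingers close. It gives the time, the measured TCP pose, the force and the opening at its end, in the units of the state.
- monitor.read_state(): the state, without advancing time (a new reading comes with each control period).
- imaging.read_camera(name): name is "side" or "top" or "wrist"; returns the picture (420x560x3 uint8, blue, green, red); there is no depth.
- imaging.camera_params(name): a dict with "fx", "fy", "cx", "cy" (pixels), "T" (4x4, takes a point from camera to world coordinates); the wrist camera has in their place "T_tool_cam" (4x4, takes a point from camera to tool coordinates, whose origin is the TCP and whose axes are the tool frame's). Camera axes: x right, y down, z forward; pixel columns grow to the right and rows downward; lengths in m; the calibration is good to about 2 mm. A picture is of the moment at which its call begins: read the wrist's pose just before it. camera_params takes no time and is no camera call.
- finish_job(): hands the job in, once; it reports no verdict.
The state is a dict: "time": time; "q": joint angles; "joint_vel": joint speeds; "joint_torque": joint torques, N m; "tool_pos": TCP position; "tcp_rot": TCP orientation; "wrist_force": force on the tool from outside, world axes, zero at the start; "torque": the same for the moment, N m; "width": opening from 0.0 (shut) to 1.0 (fully open).
Only numpy, scipy, OpenCV 4.12 (cv2) and the standard library are available. Lean on these libraries where they do the work, as an engineer would, in place of code of your own. Each camera call takes 0.05 s, during which the arm holds its last target. There are 200 camera calls.

## Working session

There is one attempt and no reset: what is moved stays moved. The work goes in short steps, Python scripts to look and compute and a tool call to move; the robot and the scene stay as the last step left them, time stands still between calls to the robot, and variables do not carry over. Pictures are saved under pics/ and viewed, about 8 in all and at most 12, crops included, and the job is handed in when it is done.

Besides the shell and the picture viewer there is one more tool, called after "Request:" by a JSON object that holds its "method" and its "body". jog_arm: Moves the arm, as the interface text tells. Its arguments: {"type":"object","properties":{"rows":{"type":"array","items":{"type":"array","items":{"type":"number"}}},"force":{"type":"number"}},"required":["rows"]}

```bash
mkdir -p pics; cat > h.py <<'E'
import numpy as np, cv2
from workcell import monitor, imaging, bot
def ray(name,u,v):
    p=imaging.camera_params(name)
    if 'T' in p: T=np.array(p['T'])
    else:
        from scipy.spatial.transform import Rotation as R
        s=monitor.read_state(); A=np.eye(4); A[:3,:3]=R.from_rotvec(s['tcp_rot']).as_matrix(); A[:3,3]=s['tool_pos']; T=A@np.array(p['T_tool_cam'])
    d=T[:3,:3]@np.array([(u-p['cx'])/p['fx'],(v-p['cy'])/p['fy'],1]); return T[:3,3],d
def onz(name,u,v,z):
    o,d=ray(name,u,v); return o+d*(z-o[2])/d[2]
E
python3 - <<'E'
from h import *
for n in ('top','side'):
    cv2.imwrite(f'pics/{n}0.png',imaging.read_camera(n)); p=imaging.camera_params(n); print(n,p['fx'],np.round(p['T'],3).tolist())
s=monitor.read_state(); print(s)
E
```

```text
top 515.54499907546 [[-0.016, -0.982, 0.188, 0.385], [-1.0, 0.015, -0.004, 0.057], [0.001, -0.188, -0.982, 1.069], [0.0, 0.0, 0.0, 1.0]]
side 427.6890203938076 [[0.685, -0.542, 0.487, 0.214], [-0.728, -0.497, 0.472, -0.335], [-0.013, -0.678, -0.735, 0.663], [0.0, 0.0, 0.0, 1.0]]
{'time': 0.1, 'q': array([-1.33887742e+00,  2.64686434e-01,  1.60524862e+00, -5.85764815e-07,
        1.27370234e+00, -3.68840754e-02]), 'joint_vel': array([-7.01371973e-05, -1.52088981e-03, -1.16577268e-03, -4.48288909e-04,
        3.59139966e-05, -2.95311027e-04]), 'joint_torque': array([ 7.55469705e-05, -5.16704750e+01, -3.68589735e+01, -1.10202279e-04,
        6.25632587e-03, -9.45168466e-06]), 'tool_pos': array([ 0.17912017, -0.65010983,  0.23007468]), 'tcp_rot': array([ 2.07843178,  0.28320132, -2.07885053]), 'wrist_force': array([ 0.38984266, -0.42522879, -0.58119995]), 'torque': array([-0.00974551, -0.00726993, -0.02587281]), 'width': 1.0010534921156995}
```

View pics/top0.png

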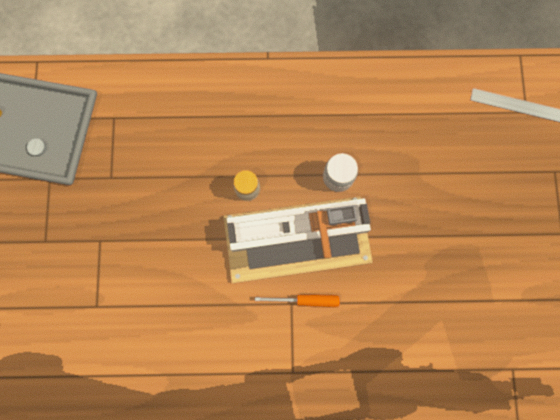

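View pics/side0.png

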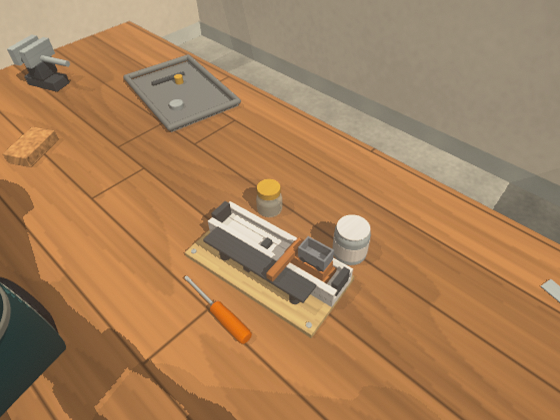

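The top view shows the jig at about (300,240), with its +y end to the left. The tooth is at about (287,227), the orange arm at (323,233) and the dark bar runs from (247,258) to (360,245). The screwdriver lies at about (300,300).

```bash
python3 - <<'E'
from h import *
im=cv2.imread('pics/top0.png')
c=im[190:290,215:385]; cv2.imwrite('pics/top_crop.png',cv2.resize(c,None,fx=4.7,fy=4.7,interpolation=cv2.INTER_CUBIC))
hsv=cv2.cvtColor(im,cv2.COLOR_BGR2HSV)
m=((hsv[...,2]<75)&(hsv[...,1]<90)).astype(np.uint8); roi=np.zeros_like(m); roi[190:290,215:385]=1; m*=roi
for k in cv2.findContours(m,cv2.RETR_EXTERNAL,cv2.CHAIN_APPROX_NONE)[0]:
    if cv2.contourArea(k)<25: continue
    r=cv2.minAreaRect(k); b=cv2.boxPoints(r); print(cv2.contourArea(k),np.round(r[0],1),np.round(r[1],1))
    print([np.round(onz('top',*p,0.062)[:2],4).tolist() for p in b], b.round(0).tolist())
E
```

```text
(no output)
```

View pics/top_crop.png

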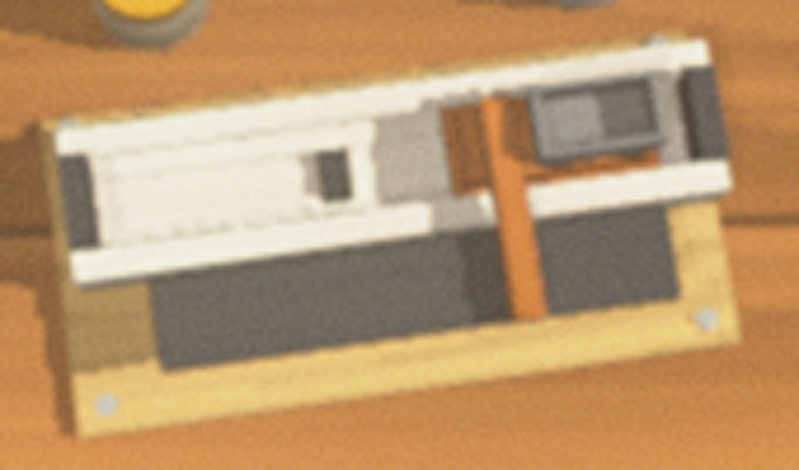

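The crop shows the bar corners at (150,285), (162,370), (678,298) and (668,203), the tooth top at (333,175), and the arm's free end at (530,318).

```bash
cat >> h.py <<'E'
def cr(u,v,z): return onz('top',u/4.7+215,v/4.7+190,z)
E
python3 - <<'E'
from h import *
P=[cr(*p,0.062)[:2] for p in [(150,285),(162,370),(678,298),(668,203)]]
print(np.round(P,4).tolist())
print([round(np.linalg.norm(P[i]-P[(i+1)%4])*1000) for i in range(4)])
L=(P[0]+P[1])/2; Rr=(P[2]+P[3])/2; d=(L-Rr)/np.linalg.norm(L-Rr); yaw=np.arctan2(-d[0],d[1]); print('yaw',yaw,np.degrees(yaw))
ex=np.array([d[1],-d[0]]); org=(L+Rr)/2+25e-3*d+56.5e-3*ex; print('org from bar',org)
print('tooth',cr(333,175,0.038)[:2])
f=lambda p:np.round([(p[:2]-org)@ex,(p[:2]-org)@d],4)
print('arm end',f(cr(512,318,.082)),f(cr(547,315,.082)))
for p in [(80,437),(740,342)]: print('board corner',f(cr(*p,.012)))
# screwdriver
for p in [(255,300),(340,301)]: print('sd',f(onz('top',*p,.02)))
for p,z in [((246,182),.065),((342,168),.075)]: print(f(onz('top',*p,z)))
s=monitor.read_state()
from scipy.spatial.transform import Rotation as R
print(R.from_rotvec(s['tcp_rot']).as_matrix().round(3)); print(np.round(imaging.camera_params('wrist')['T_tool_cam'],3))
E
```

```text
[[0.4956, 0.1164], [0.4602, 0.1116], [0.4867, -0.1032], [0.5267, -0.1008]]
[36, 216, 40, 220]
yaw 0.13245280330928477 7.588986614298441
org from bar [0.54500995 0.03823688]
tooth [0.54444845 0.03896925]
arm end [-0.0761 -0.0608] [-0.077  -0.0751]
board corner [-0.0936  0.1251]
board corner [-0.0954 -0.1644]
sd [-0.1344  0.0834]
sd [-0.1615 -0.0847]
[0.0978 0.067 ]
[ 0.0955 -0.1264]
[[-0.     0.266 -0.964]
 [ 0.002 -0.964 -0.266]
 [-1.    -0.002 -0.   ]]
[[-0.001 -0.259  0.966 -0.142]
 [ 1.    -0.     0.001 -0.001]
 [-0.     0.966  0.259 -0.066]
 [ 0.     0.     0.     1.   ]]
```

Request:
{"method": "jog_arm", "body": {"rows": [[0,-0.468,-0.465,0.136,0,0,0],[0,-0.468,-0.465,0.136,0,0,0],[0,-0.468,-0.465,0.136,0,0,0],[0,-0.468,-0.465,0.136,0,0,0],[0,-0.468,-0.465,0.136,0,0,0],[0,-0.468,-0.465,0.136,0,0,0],[0,-0.468,-0.465,0.136,0,0,0],[0,-0.468,-0.465,0.136,0,0,0],[0,-0.468,-0.465,0.136,0,0,0],[0,-0.468,-0.465,0.136,0,0,0],[0,-0.468,-0.465,0.136,0,0,0],[0,-0.468,-0.465,0.136,0,0,0],[0,-0.468,-0.465,0.136,0,0,0],[0,-0.468,-0.465,0.136,0,0,0],[0,-0.468,-0.465,0.136,0,0,0],[0.05,-0.468,-0.465,0.136,0,0,0],[0.09,-0.468,-0.465,0.136,0,0,0],[0.09,-0.468,-0.465,0.136,0,0,0],[0.09,-0.468,-0.465,0.136,0,0,0]]}}

```text
time: 2.0
tool_pos: [0.5019, -0.0764, 0.1408]
tcp_rot: [2.152, 0.144, -2.158]
wrist_force: [0.4, -0.5, 0.3]
width: 0.005
```

```bash
python3 - <<'E'
from h import *
s=monitor.read_state(); im=imaging.read_camera('wrist'); cv2.imwrite('pics/w1.png',im); print(s['tool_pos'],s['tcp_rot'],s['width'],s['time'])
E
```

```text
[ 0.50189408 -0.07644839  0.14077248] [ 2.15163671  0.14387153 -2.15768177] 0.004963540057825739 2.0
```

View pics/w1.png

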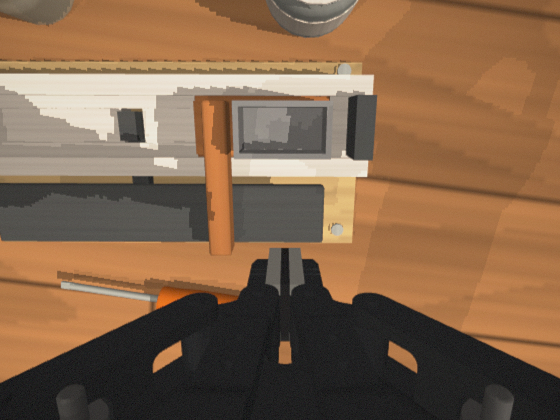

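The wrist view shows the bar's -y end corners at (323,185) and (323,241), the arm's -y face at about column 233, the tooth at (131,125), and the tips at (285,250).

```bash
cat >> h.py <<'E'
yaw=0.1325; ex=np.array([np.cos(yaw),np.sin(yaw)]); d=np.array([-np.sin(yaw),np.cos(yaw)]); org=np.array([.545,.0385])
f=lambda p:np.round([(p[:2]-org)@ex,(p[:2]-org)@d],4)
E
python3 - <<'E'
from h import *
for n,u,v,z in [('barc',323,185,.062),('barc',323,241,.062),('barleft',0,184,.062),('barleft',0,241,.062),('arm',232,200,.082),('armend',233,254,.082),('tooth',131,125,.038),('wallR',370,177,.05),('wallL',0,177,.05),('wallRtop',372,74,.05)]:
    print(n,f(onz('wrist',u,v,z)))
print('tcp',f(monitor.read_state()['tool_pos']))
E
```

```text
barc [-0.0344 -0.1328]
barc [-0.0734 -0.1338]
barleft [-0.0335  0.0787]
barleft [-0.0731  0.0871]
arm [-0.0396 -0.0759]
armend [-0.0746 -0.0751]
tooth [ 0.0034 -0.0011]
wallR [-0.0312 -0.1662]
wallL [-0.0309  0.0877]
wallRtop [ 0.0351 -0.1633]
tcp [-0.0563 -0.1086]
```

Both views agree to about 2 mm, and the TCP is over the bar's centre line, behind the arm. Next I press.

Request:
{"method": "jog_arm", "body": {"rows": [[0.04,0,0,0,0,0,0],[0.07,0,0,0,0,0,0],[0.078,0,0,0,0,0,0],[0.082,0,0,0,0,0,0],[0.086,0,0,0,0,0,0],[0.09,0,0,0,0,0,0],[0.091,0,0,0,0,0,0],[0.091,0,0,0,0,0,0],[0.091,0,0,0,0,0,0]]}}

```text
time: 2.95
tool_pos: [0.5051, -0.0771, 0.0532]
tcp_rot: [2.157, 0.142, -2.149]
wrist_force: [-2.6, -1.9, 5.5]
width: -0.004
```

Request:
{"method": "jog_arm", "body": {"rows": [[0.006,0,0.001,0,0,0,0],[0.01,0,0.002,0,0,0,0],[0.012,0,0.002,0,0,0,0],[0.012,0,0.002,0,0,0,0]]}}

```text
time: 3.35
tool_pos: [0.5056, -0.0774, 0.0493]
tcp_rot: [2.16, 0.142, -2.146]
wrist_force: [-19.3, 4.4, 51.1]
width: -0.0
```

```bash
python3 - <<'E'
from h import *
from scipy.spatial.transform import Rotation as R
s=monitor.read_state(); print(s['tool_pos'],f(s['tool_pos']),s['wrist_force']); M=R.from_rotvec(s['tcp_rot']).as_matrix(); print(M.round(4)); print('d in tool',M.T@np.r_[d,0],'z',M.T@[0,0,1])
E
```

```text
[ 0.50563926 -0.07740514  0.0492715 ] [-0.0543 -0.1097] [-19.34567195   4.40864006  51.11051586]
[[ 6.400e-03  1.313e-01 -9.913e-01]
 [ 2.000e-04 -9.913e-01 -1.313e-01]
 [-1.000e+00  7.000e-04 -6.400e-03]]
d in tool [-6.61819301e-04 -9.99999444e-01  8.20747246e-04] z [-9.99979512e-01  6.56580076e-04 -6.36740556e-03]
```

Request:
{"method": "jog_arm", "body": {"rows": [[0.005,0,0.001,0,0,0,0],[0.004,0,0.001,0,0,0,0],[0.004,0,0.001,0,0,0,0]]}}

```text
time: 3.65
tool_pos: [0.5055, -0.0773, 0.0497]
tcp_rot: [2.161, 0.142, -2.145]
wrist_force: [-12.6, 2.4, 27.8]
width: -0.002
```

Request:
{"method": "jog_arm", "body": {"rows": [[0.004,-0.005,0,0,0,0,0],[0.004,-0.01,0,0,0,0,0],[0.004,-0.015,0,0,0,0,0],[0.004,-0.02,0,0,0,0,0],[0.004,-0.025,0,0,0,0,0],[0.004,-0.03,0,0,0,0,0],[0.004,-0.035,0,0,0,0,0],[0.004,-0.04,0,0,0,0,0],[0.004,-0.045,0,0,0,0,0],[0.004,-0.05,0,0,0,0,0]]}}

```text
time: 4.65
tool_pos: [0.5049, -0.0303, 0.05]
tcp_rot: [2.17, 0.137, -2.129]
wrist_force: [0.9, -9.1, 10.7]
width: 0.002
```

```bash
python3 - <<'E'
from h import *
s=monitor.read_state(); print(f(s['tool_pos'])); a=imaging.read_camera('wrist'); cv2.imwrite('pics/w2.png',a)
E
```

```text
[-0.0488 -0.0629]
```

View pics/w2.png

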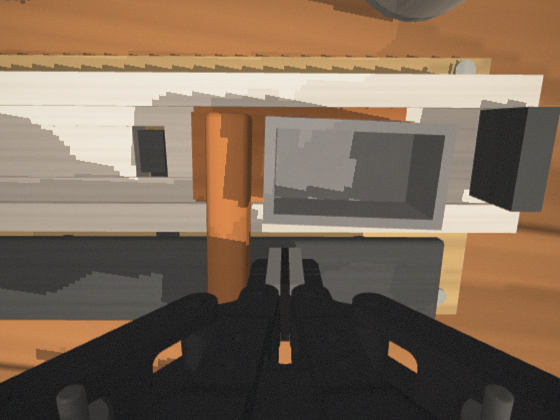

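The fingers have just reached the arm (face at column 250) and the bar is down. The tip has drifted about 6 mm toward the track, so I correct that while pushing.

Request:
{"method": "jog_arm", "body": {"rows": [[0.005,-0.004,0.003,0,0,0,0],[0.005,-0.008,0.006,0,0,0,0],[0.005,-0.013,0.008,0,0,0,0],[0.005,-0.018,0.008,0,0,0,0],[0.005,-0.023,0.008,0,0,0,0],[0.005,-0.028,0.008,0,0,0,0],[0.005,-0.033,0.008,0,0,0,0],[0.005,-0.038,0.008,0,0,0,0]]}}

```text
time: 5.5
tool_pos: [0.4991, 0.0043, 0.05]
tcp_rot: [2.181, 0.133, -2.111]
wrist_force: [2.3, -12.2, 13.9]
width: -0.001
```

```bash
python3 - <<'E'
from h import *
from scipy.spatial.transform import Rotation as R
s=monitor.read_state(); print(f(s['tool_pos'])); M=R.from_rotvec(s['tcp_rot']).as_matrix(); print('d in tool',M.T@np.r_[d,0],'z',M.T@[0,0,1])
E
```

```text
[-0.05   -0.0278]
d in tool [-0.01305187 -0.99991133 -0.00264044] z [-0.99940566  0.01312944 -0.03187374]
```

Request:
{"method": "jog_arm", "body": {"rows": [[0.006,-0.005,0.003,0,-0.01,-0.004,0],[0.006,-0.01,0.005,0,-0.02,-0.008,0],[0.006,-0.015,0.007,0,-0.03,-0.012,0],[0.006,-0.02,0.008,0,-0.03,-0.012,0],[0.006,-0.025,0.008,0,-0.03,-0.012,0],[0.006,-0.03,0.008,0,-0.03,-0.012,0],[0.006,-0.035,0.008,0,-0.03,-0.012,0],[0.006,-0.04,0.008,0,-0.03,-0.012,0],[0.006,-0.045,0.008,0,-0.03,-0.012,0],[0.006,-0.05,0.008,0,-0.03,-0.012,0]]}}

```text
time: 6.5
tool_pos: [0.4936, 0.05, 0.0498]
tcp_rot: [2.167, 0.14, -2.126]
wrist_force: [2.9, -14.4, 22.0]
width: 0.002
```

```bash
python3 - <<'E'
from h import *
from scipy.spatial.transform import Rotation as R
s=monitor.read_state(); print(f(s['tool_pos'])); M=R.from_rotvec(s['tcp_rot']).as_matrix(); print('d in tool',M.T@np.r_[d,0],'z',M.T@[0,0,1])
cv2.imwrite('pics/w3.png',imaging.read_camera('wrist'))
E
```

```text
[-0.0494  0.0182]
d in tool [-0.0084659  -0.99995195 -0.00494215] z [-0.99979542  0.00855516 -0.01832823]
```

View pics/w3.png

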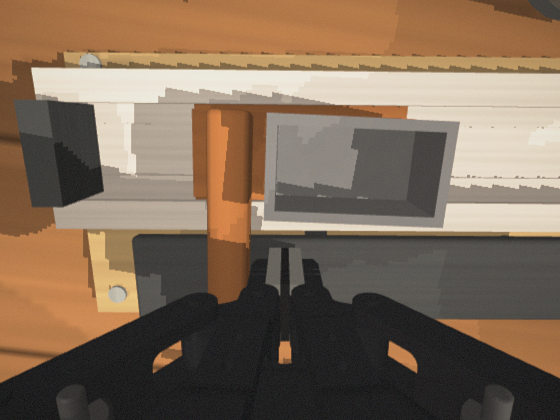

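The carriage is riding over the tooth, with its front edge at column 193 and the end stop at about column 100. I continue to the stop.

Request:
{"method": "jog_arm", "body": {"rows": [[0.005,-0.006,0.003,0,-0.01,-0.004,0],[0.005,-0.011,0.005,0,-0.018,-0.008,0],[0.005,-0.016,0.006,0,-0.018,-0.008,0],[0.005,-0.021,0.006,0,-0.018,-0.008,0],[0.005,-0.026,0.006,0,-0.018,-0.008,0],[0.005,-0.031,0.006,0,-0.018,-0.008,0],[0.005,-0.036,0.006,0,-0.018,-0.008,0],[0.005,-0.04,0.006,0,-0.018,-0.008,0],[0.005,-0.044,0.006,0,-0.018,-0.008,0],[0.005,-0.044,0.006,0,-0.018,-0.008,0]]}}

```text
time: 7.55
tool_pos: [0.4889, 0.0923, 0.0499]
tcp_rot: [2.163, 0.147, -2.133]
wrist_force: [1.9, -10.5, 18.2]
width: -0.001
```

```bash
python3 - <<'E'
from h import *
s=monitor.read_state(); print(f(s['tool_pos']))
cv2.imwrite('pics/w4.png',imaging.read_camera('wrist'))
E
```

```text
[-0.0485  0.0607]
```

View pics/w4.png

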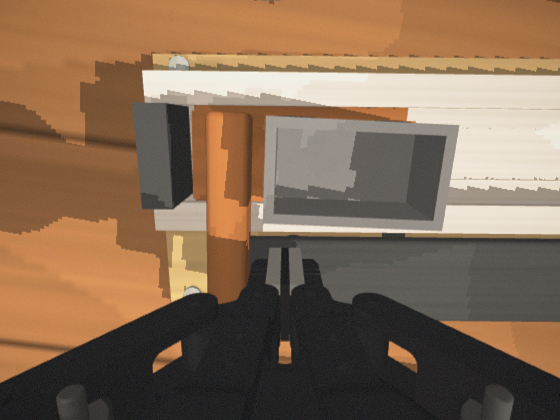

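The plate's edge (column 193) is almost at the end stop. One more small push to confirm by force.

Request:
{"method": "jog_arm", "body": {"rows": [[0.004,-0.004,0.003,0,0,0,0],[0.004,-0.006,0.003,0,0,0,0],[0.004,-0.007,0.003,0,0,0,0],[0.004,-0.007,0.003,0,0,0,0]]}}

```text
time: 8.0
tool_pos: [0.4894, 0.0967, 0.0499]
tcp_rot: [2.169, 0.144, -2.121]
wrist_force: [-1.2, -12.3, 16.3]
width: 0.001
```

Request:
{"method": "jog_arm", "body": {"rows": [[0.004,-0.004,0.001,0,0,0,0],[0.004,-0.006,0.001,0,0,0,0],[0.004,-0.006,0.001,0,0,0,0]]}}

```text
time: 8.3
tool_pos: [0.4901, 0.0978, 0.0499]
tcp_rot: [2.166, 0.138, -2.111]
wrist_force: [-6.8, -23.7, 23.5]
width: 0.001
```

```bash
python3 - <<'E'
from h import *
from scipy.spatial.transform import Rotation as R
s=monitor.read_state(); print(f(s['tool_pos'])); M=R.from_rotvec(s['tcp_rot']).as_matrix(); print('z',M.T@[0,0,1])
E
```

```text
[-0.0466  0.066 ]
z [-0.99955159  0.01777751 -0.0240951 ]
```

The y force has jumped and motion has stalled, so the carriage is at the stop. I back off a few mm with the bar still held, then rise.

Request:
{"method": "jog_arm", "body": {"rows": [[0.004,0.003,0,0,0,0,0],[0.004,0.006,0,0,0,0,0],[0.004,0.008,0,0,0,0,0],[-0.004,0.008,0,0,0,0,0],[-0.012,0.008,0,0,0,0,0],[-0.03,0.008,0,0,0,0,0],[-0.06,0.009,-0.001,0,0,0,0],[-0.1,0.01,-0.002,0,0,0,0],[-0.1,0.01,-0.002,0,0,0,0],[-0.1,0.01,-0.002,0,0,0,0],[-0.1,0.01,-0.002,0,0,0,0]]}}

```text
time: 9.4
tool_pos: [0.4901, 0.0895, 0.1492]
tcp_rot: [2.164, 0.138, -2.113]
wrist_force: [-0.1, -0.1, 0.4]
width: -0.004
```

```bash
python3 - <<'E'
from h import *
s=monitor.read_state(); print(f(s['tool_pos']),s['wrist_force'])
cv2.imwrite('pics/w5.png',imaging.read_camera('wrist'))
b=imaging.read_camera('side'); cv2.imwrite('pics/s5.png',cv2.resize(b[180:340,170:390],None,fx=3.6,fy=3.6,interpolation=cv2.INTER_CUBIC))
E
```

```text
[-0.0477  0.0578] [-0.10188872 -0.14634001  0.38601944]
```

View pics/w5.png

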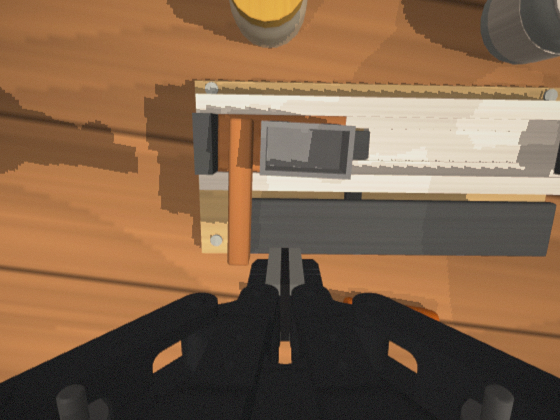

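View pics/s5.png

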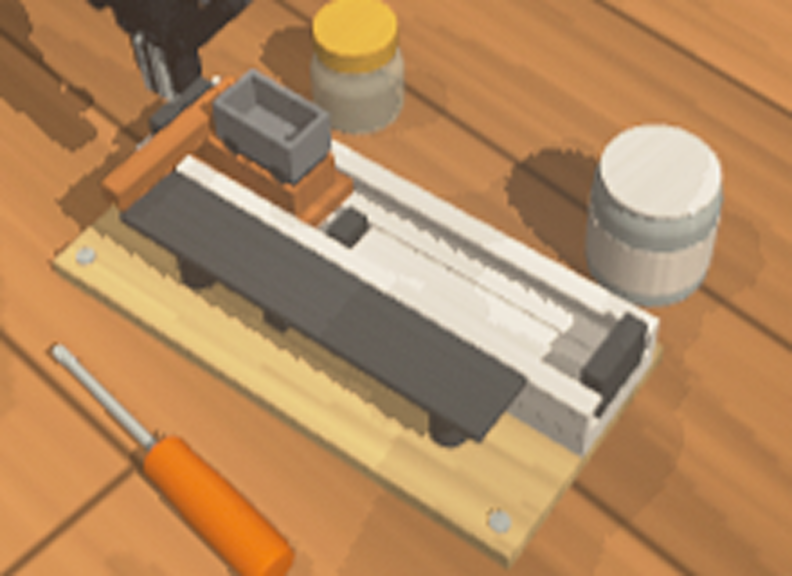

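The carriage is at the end stop, with the tooth (side crop at (348,227)) standing proud behind it and the bar up above the lips. The bystanders look undisturbed and the arm is clear.

```bash
python3 -c "
from workcell import finish_job
print(finish_job())"
```

```text
the job is handed in; nothing more can be done
None
```

The carriage is at the +y end stop, the tooth has sprung up behind it, and the job is handed in at about 9.5 s of the 40 s allowed. `finish_job` gives no verdict.

I pressed the thumb bar to its stop with the shut fingertips (TCP height about 50 mm), slid along it pushing the side arm, backed off a few mm, then let the bar up.

**Last checks:**
- **End stop:** motion stalled there and the push force rose from about 12 to 24 N.
- **Lock:** the wrist and side pictures show the tooth standing proud behind the carriage and the bar up above the track lips. I judged this by eye and did not measure the catch position.
- **Robot and bystanders:** the fingers were about 100 mm clear with a wrist force near 0. The jar, tin and screwdriver look unmoved in the pictures, but I did not measure them.

**What was off:**
- The top and wrist views disagreed by about 2–3 mm across the track.
- The first full press peaked at about 51 N on the fingers, and I eased it.
- The tip drifted up to about 8–10 mm toward the track while sliding. My corrections did not bring it back, but it stayed on the bar.

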